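# Pin the paper roll and hold back the dispenser's sprung tensioner arm

### The job

Take the spindle out of its wooden rest block and slide it down through the core of the paper roll in the dispenser until its flange sits on the roll. Then push the dispenser's sprung tensioner arm, the one with the upright idler roller at its end, back past the click of its catch and on close to its stop, and keep holding it there against the spring so that paper can be threaded: finish while still pushing, do not let it fall back on the catch. Leave the jar, the piece of cheese and the bowl where they are.

Things in the scene. Friction and masses are not known exactly. Their poses are not given: they have to be found in the camera images.
- dispenser: Wrapping-paper dispenser, fixed: aluminium plate 12 mm thick, x -90 to +90, y -175 to +145 mm of its own frame; origin on the table. Its x axis points to the back (away from the robot at yaw 0): 50 mm high back wall at x +93. Tear bar 31 mm high along the end at y -168. The paper roll is centred at x 0, y +85 mm; the tensioner arm is at the -y end, its upright pivot at x +30, y -25 mm.
- core_mouth (a point): Centre of the mouth of the paper roll's core, at the roll's top face, 82 mm above the table. The white roll is 80 mm across and 70 mm high, upright and fixed on the plate; its vertical core hole is 19 mm across and open down to the plate. Same axes as the dispenser.
- spindle_handle (a point): Centre of the handle of the loose spindle (0.15 kg). From the top: black handle 26 mm across, 50 mm long (this point half-way along it); steel flange 36 mm across, 6 mm thick; rod 16 mm across, 66 mm long. Flange underside 31 mm, foot 97 mm below this point. Stands upright in the rest block at the start, this point 107 mm above the table; seated, it is 31 mm above core_mouth. z axis up.
- rest: Wooden rest block 60 x 60 mm, 50 mm high, fixed, with a vertical hole 18 mm across and 40 mm deep at its centre, in which the spindle stands. Origin at the centre of its underside. It is on the left or the right side of the dispenser.
- idler (a point): Centre of the grey upright idler roller at the end of the tensioner arm: 24 mm across, from 44 to 106 mm above the table (this point is 75 mm above the table). The roller is 100 mm from the arm's pivot and does not spin; the steel arm beneath it lies between 30 and 44 mm above the table and is 10 mm wide.
- tensioner (a joint): Angle of the tensioner arm. 0: sprung forward, the start (idler at x -4, y -119 mm of the dispenser). Grows as the idler is pushed to the back (dispenser +x); 0.60: its stop (idler x +55, y -122). The spring pushes forward, 4 N at the idler at 0, 9 N at 0.60. From about 0.2 the arm rides over a leaf pawl, which clicks up behind it at 0.45; let go, it rests on it at 0.42. Held back: above 0.48.
- jar: Bystander: glass jar with a steel lid, 68 mm across, 90 mm high, standing on the opposite side of the dispenser from the rest block. Origin at the centre of its underside.
- wedge: Bystander: piece of cheese about 106 x 55 x 45 mm high, lying to the right of the dispenser, towards its back. Origin at the centre of its underside.
- bowl: Bystander: white bowl 90 mm across and 40 mm high, to the left of the dispenser, towards its back. Origin at the centre of its underside.
Not all that is in view belongs to the job. Leave any purple look-alike of the part that bears spindle_handle alone.

How it is judged:
By the outcome, as a careful person would: the job done as asked, in the order asked, and still so for the second after the job is handed in, while the arm keeps its last pose, push and grip.
It also fails if it takes over 64 s, if anything falls off the work surface, if the arm or the gripper's body presses on something with over 40 N, if the wrist force passes 120 N, or if a joint passes its speed limit or range.

### The arm

A 7-joint arm with a two-finger parallel gripper is mounted at the origin on the work surface. World frame = base frame: x ahead of the robot, y to its left, z up, the work surface at z = 0. Lengths are in m, angles in rad, forces in N, time in s.
With the tool pointing down it reaches from about 0.425 to 0.95 m from the base axis. Payload 16.7 kg.
Tool frame: the origin (TCP) lies at the very end of the fingers, on their centre line; the grasp point (between the pads) lies 19 mm behind it; z points along the fingers, y is the line along which they close (so a half turn about z gives the same grasp; the last joint's range is limited). The gripper opens to 94 mm and grips with 3 to 60 N. Pads are 16 mm wide; open, the fingers measure 119 mm over their backs; the gripper's body (75 mm by 177 mm) begins 78 mm behind the grasp point.
Start: joints at [0.986, 0.426, 0.074, 1.606, -0.034, 1.111, -0.067], TCP at [0.285, -0.612, 0.205] pointing down, gripper open.
Joint ranges: [-2.85, 2.85], [-0.5, 2.14], [-1.23, 1.37], [0.21, 2.46], [-1.02, 4.16], [0.16, 2.05], [-2.73, 2.73]. Speed limits (rad/s): [1.89, 1.89, 2.39, 2.39, 3.01, 3.01, 3.01].

### API

Orientations are given as a rotation vector (axis times angle).
In Python, from plant import arm gives the robot as it stands. The module is installed in compiled form; this text tells all that it offers.
- The arm moves only by the shell command python3 -m creep 'ROWS' [OPENING]. ROWS is JSON, a list that holds one entry, the list of rows, each a list of 6 numbers: the shift along the world's x, y, z normalised to -1 to 1, where 1 is 0.05 m, then the turn, a rotation vector about the world's x, y, z normalised to -1 to 1, where 1 is 10 degrees. In form: [[[x, y, z, rx, ry, rz], ...]]. A call has 1 to 12 rows; each row shifts and turns the commanded pose from where the row before left it; what a row does not reach is not made up. A row lasts 1/8 s, in which the tool goes at most 62.5 mm and 10.7 degrees, less where a joint would pass 70% of its speed; a pose out of reach is approached as far as the arm can. A call with a number of a shift or a turn outside -1 to 1 is refused whole. A call with a gripper value outside its range is refused whole. OPENING is the opening, from 0 (shut) to 1 (fully open), set as the call begins (- or left out, the last holds). The fingers move at their own pace and stop on an object; the grip force is fixed at half the most. Time passes only in rows, so rows that do not move let the fingers close. It gives the time, the measured TCP pose, the force, the opening and the grip force at its end, in the units of the state.
- arm.sense(): the state, without advancing time (a new reading comes with each control period).
- arm.camera(name): name is "scene" or "top"; returns a dict with "frame" (480x640x3 uint8, red, green, blue), "fx", "fy", "cx", "cy" (pixels), "rvec" (rotation vector, rad) and "tvec" (3), from world to camera coordinates, as OpenCV has them. Camera axes: x right, y down, z forward; pixel columns grow to the right and rows downward; lengths in m; the calibration is good to about 2 mm. A picture is of the moment at which its call begins. There is no depth.
- arm.hand_in(): hands the job in; it is judged then, once.
The state is a dict: "time_s": time; "qpos": joint angles; "qvel": joint speeds; "effort": joint torques, N m; "eef_pos": TCP position; "tool_rot": TCP orientation; "force": force on the tool from outside, world axes, zero at the start; "torque": the same for the moment, N m; "width": opening from 0.0 (shut) to 1.0 (fully open); "grip_force": force on a finger pad.
Only numpy, scipy, OpenCV 4.12 (cv2) and the standard library are available. Lean on these libraries where they do the work, as an engineer would, in place of code of your own. Each camera call takes 0.05 s, during which the arm holds its last target. There are 200 camera calls.

## Working session

There is one attempt and no reset: what is moved stays moved. The work goes in short steps, Python scripts to look and compute and a shell command to move; the robot and the scene stay as the last step left them, time stands still between calls to the robot, and variables do not carry over. Pictures are saved under pics/ and viewed, at most 10 in all, crops included, and the job is handed in when it is done.

```bash
mkdir -p pics; cat > h.py <<'E'
import numpy as np, cv2
from plant import arm
def snap(n,f):
    c=arm.camera(n); cv2.imwrite(f'pics/{f}.png',c['frame'][:,:,::-1]); np.save(f'pics/{f}.npy',c,allow_pickle=True); return c
def load(f): return np.load(f'pics/{f}.npy',allow_pickle=True).item()
def ray(c,u,v):
    R=cv2.Rodrigues(np.array(c['rvec'],float))[0]; t=np.array(c['tvec'],float).ravel()
    d=R.T@np.array([(u-c['cx'])/c['fx'],(v-c['cy'])/c['fy'],1]); return -R.T@t,d
def plane(c,u,v,z):
    o,d=ray(c,u,v); return o+d*(z-o[2])/d[2]
def proj(c,p):
    p=np.array(p,float).reshape(-1,3); R=cv2.Rodrigues(np.array(c['rvec'],float))[0]; q=p@R.T+np.array(c['tvec'],float).ravel()
    return np.c_[q[:,0]/q[:,2]*c['fx']+c['cx'],q[:,1]/q[:,2]*c['fy']+c['cy']]
E
python3 - <<'E'
from h import *
for n in('scene','top'):
    c=snap(n,n+'0'); print(n,ray(c,320,240))
s=arm.sense(); print(s['time_s'],s['eef_pos'],s['tool_rot'],s['width'],s['force'])
E
```

```text
scene (array([1.0075432 , 0.37573957, 1.07779509]), array([-0.38548257, -0.34787298, -0.85468459]))
top (array([ 0.46514802, -0.00728411,  1.12911009]), array([ 0.10824024,  0.00738089, -0.99417648]))
0.1 [ 0.2847283  -0.61154928  0.20484252] [-3.06620353e+00 -6.78810647e-01  5.48153444e-04] 0.9982333559501344 [ 0.04983113  0.00298875 -0.26955754]
```

View pics/scene0.png

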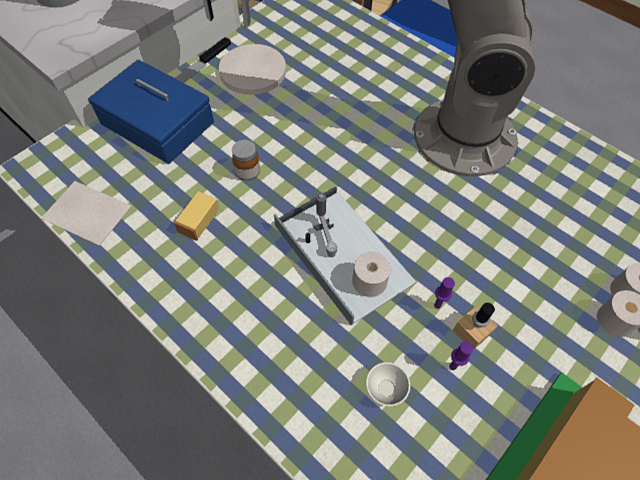

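View pics/top0.png

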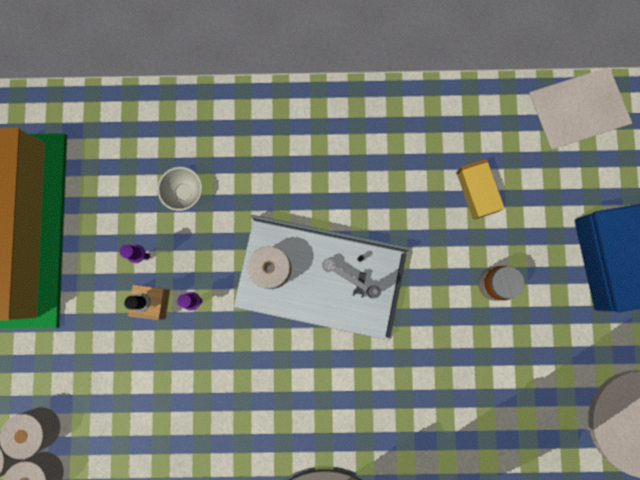

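Scene view: the spindle's black handle is near (485,313), its rest block near (475,327), with purple look-alikes at (444,292) and (461,355). The roll core is at (372,268) and the idler at (321,205). Top view: handle (135,302), core (268,267), idler (373,291), pivot (330,263). Next I zoom in on these.

```bash
python3 - <<'E'
from h import *
t=load('top0');s=load('scene0')
def crop(c,x,y,w,h,k): return cv2.resize(c['frame'][y:y+h,x:x+w,::-1],None,fx=k,fy=k,interpolation=cv2.INTER_CUBIC)
a=np.hstack([crop(t,105,235,100,100,4),crop(s,420,265,100,100,4)])
b=np.hstack([crop(t,235,210,180,90,2.2),crop(s,270,180,180,90,2.2)])
b=cv2.resize(b,(800,200))
cv2.imwrite('pics/z.png',np.vstack([a,b]))
# masks
def blobs(c,m,lab):
    n,_,st,ce=cv2.connectedComponentsWithStats(m.astype(np.uint8))
    for i in range(1,n):
        if st[i,4]>25: print(lab,st[i],ce[i].round(1))
for nm,c,(x0,y0,x1,y1) in(('top',t,(100,230,220,330)),('scene',s,(425,265,515,375))):
    f=np.zeros_like(c['frame'])+128; f[y0:y1,x0:x1]=c['frame'][y0:y1,x0:x1]
    hsv=cv2.cvtColor(f,cv2.COLOR_RGB2HSV)
    blobs(c,f.max(2)<45,nm+' black')
    blobs(c,(hsv[...,0]>130)&(hsv[...,0]<160)&(hsv[...,1]>120),nm+' purple')
    blobs(c,(hsv[...,0]>8)&(hsv[...,0]<22)&(hsv[...,1]>90),nm+' wood')
E
```

```text
top black [125 296  21  13 221] [135.3 301.9]
top purple [120 245  29  17 348] [133.3 252.5]
top purple [178 293  23  17 293] [189.  300.6]
top wood [128 286  41  34 803] [151.4 302.2]
scene black [476 303  18  20 235] [484.6 312.5]
scene purple [435 278  20  30 354] [444.  291.3]
scene purple [450 342  23  28 378] [461.  354.7]
scene wood [453 306  44  42 748] [472.7 329.3]
```

View pics/z.png

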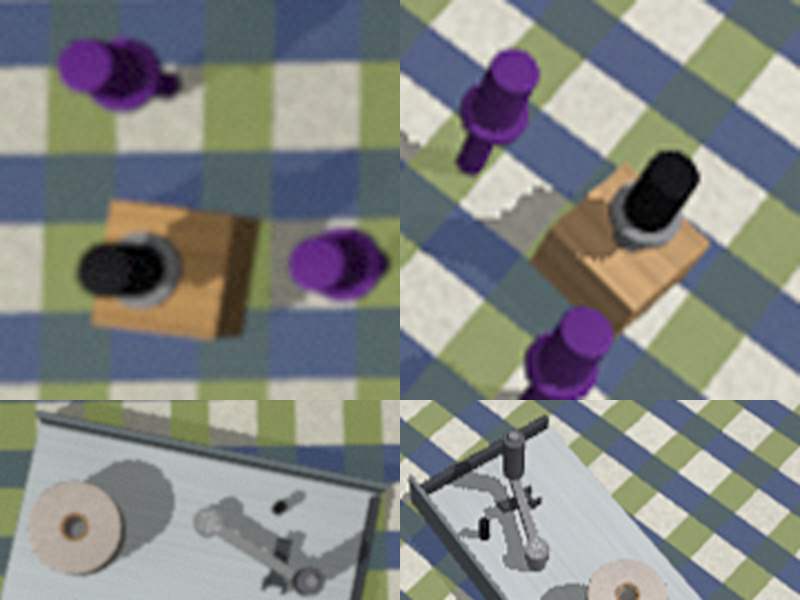

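The crops show one purple look-alike beside the block on its dispenser side (towards -y) and the other behind it (+x). The core mouth is at about (268.8,267.2) top and (372.2,266.4) scene. The idler top is at about (373.6,291) and (321,197).

```bash
python3 - <<'E'
from h import *
t=load('top0');s=load('scene0')
def tri(a,b):
    o1,d1=ray(t,*a);o2,d2=ray(s,*b);k=np.linalg.lstsq(np.c_[d1,-d2],o2-o1,rcond=None)[0]
    p,q=o1+k[0]*d1,o2+k[1]*d2; return ((p+q)/2).round(4),np.linalg.norm(p-q).round(4)
def both(l,a,b,z): print(l,plane(t,*a,z)[:2].round(4),plane(s,*b,z)[:2].round(4),'tri',tri(a,b))
both('handle',(135.3,301.9),(484.6,312.5),.107)
both('core',(268.8,267.2),(372.2,266.4),.082)
both('idlertop',(373.6,291),(321,197),.106)
print('purple1 hdl',plane(t,126,251.5,.122),'purple2',plane(t,185,301,.122))
w=[plane(t,253,217.5,.05),plane(t,407.5,249.5,.05)]; d=w[0]-w[1]; print('yaw wall',np.degrees(np.arctan2(-d[0],d[1])),w)
# roll white face by mask, top view & scene core hole
for nm,c,(x,y) in(('top',t,(268,267)),('scene',s,(372,267))):
    f=c['frame'].astype(int); r=f[y-10:y+11,x-12:x+13]; g=r.sum(2); 
    m=(g<g.max()*0.75); ys,xs=np.nonzero(m); print(nm,'core dark bbox',xs.min()+x-12,xs.max()+x-12,ys.min()+y-10,ys.max()+y-10,xs.mean()+x-12,ys.mean()+y-10)
# rest top corners from crop (top view)
for u,v in((110,200),(238,214),(218,338),(93,325)): print('rest c',plane(t,105+u/4,235+v/4,.05)[:2].round(4))
# wood top for roll white: circle
b=cv2.cvtColor(t['frame'],cv2.COLOR_RGB2HSV); m=((b[...,0]<20)&(b[...,1]>20)&(b[...,2]>130)).astype(np.uint8); m[:, :235]=0;m[:,305:]=0;m[:235]=0;m[300:]=0
cs=max(cv2.findContours(m,0,1)[0],key=cv2.contourArea); (cc,r)=cv2.minEnclosingCircle(cs); print('roll circ',cc,r,plane(t,*cc,.082))
E
```

```text
handle [0.4676 0.341 ] [0.4685 0.3414] tri (array([0.4676, 0.3414, 0.1056]), np.float64(0.0002))
core [0.529  0.0981] [0.5302 0.0996] tri (array([0.529 , 0.0986, 0.0791]), np.float64(0.0005))
idlertop [ 0.4808 -0.0967] [ 0.4823 -0.097 ] tri (array([ 0.4811, -0.0973,  0.1044]), np.float64(0.0011))
purple1 hdl [0.55932172 0.35523627 0.122     ] purple2 [0.46779802 0.2458799  0.122     ]
yaw wall -12.70905246948189 [array([0.62934573, 0.13209703, 0.05      ]), array([ 0.56123865, -0.16989544,  0.05      ])]
top core dark bbox 262 274 261 272 268.09016393442624 266.6475409836066
scene core dark bbox 367 377 262 271 372.0 266.69879518072287
rest c [0.5004 0.3667]
rest c [0.4927 0.3042]
rest c [0.4333 0.3128]
rest c [0.4404 0.3734]
roll circ (268.43603515625, 266.7674560546875) 20.741044998168945 [0.52978965 0.09878208 0.082     ]
```

```bash
python3 -m creep '[[[0.36,0.95,0.1,0,0,-0.313],[0.36,0.95,0.1,0,0,-0.313],[0.36,0.95,0.1,0,0,-0.313],[0.36,0.95,0.1,0,0,-0.313],[0.36,0.95,0.1,0,0,-0.313],[0.36,0.95,0.1,0,0,-0.313],[0.36,0.95,0.1,0,0,-0.313],[0.36,0.95,0.1,0,0,-0.313],[0.36,0.95,0.1,0,0,-0.313],[0.36,0.95,0.1,0,0,-0.313],[0.36,0.95,0,0,0,-0.313],[0.36,0.95,0,0,0,-0.313]]]' 1; cat >> h.py <<'E'
from scipy.spatial.transform import Rotation as Ro
def st():
    s=arm.sense(); R=Ro.from_rotvec(s['tool_rot']).as_matrix()
    print('t',round(s['time_s'],2),'p',np.round(s['eef_pos'],4),'ytool',np.round(R[:,1],3),'z',np.round(R[:,2],3),'F',np.round(s['force'],1),'w',round(s['width'],3),'g',np.round(s['grip_force'],1),'q',np.round(s['qpos'],2))
    yd=np.array([-.2198,-.9755,0]); zd=np.array([0,0,-1.]); T=np.c_[np.cross(yd,zd),yd,zd]
    print('fix turn (rows)',np.round(np.degrees(Ro.from_matrix(T@R.T).as_rotvec())/10,3))
E
python3 -c "from h import *;st()"
```

```text
time_s: 1.6
eef_pos: [0.5011, -0.0404, 0.2555]
tool_rot: [3.122, -0.348, 0.0]
force: [0.6, -0.7, 0.3]
width: 1.0
grip_force: 0.0
t 1.6 p [ 0.5011 -0.0404  0.2555] ytool [-0.22  -0.976  0.   ] z [ 0. -0. -1.] F [ 0.6 -0.7  0.3] w 1.0 g 0.0 q [ 0.2   0.11 -0.27  1.91  0.03  1.12 -1.87]
fix turn (rows) [0.001 0.001 0.001]
```

```bash
python3 -m creep '[[[-0.084,0.952,0,0,0,0],[-0.084,0.952,0,0,0,0],[-0.084,0.952,0,0,0,0],[-0.084,0.952,0,0,0,0],[-0.084,0.952,0,0,0,0],[-0.084,0.952,0,0,0,0],[-0.084,0.952,0,0,0,0],[-0.084,0.952,0,0,0,0],[0,0,0,0,0,0]]]'; python3 -c "from h import *;st()"
```

```text
time_s: 2.72
eef_pos: [0.4657, 0.3425, 0.2549]
tool_rot: [-3.122, 0.337, 0.002]
force: [-0.1, -0.9, -0.2]
width: 1.0
grip_force: 0.0
t 2.73 p [0.4657 0.3425 0.2549] ytool [-0.213 -0.977 -0.001] z [-0.001  0.001 -1.   ] F [-0.1 -0.9 -0.2] w 1.0 g 0.0 q [-0.3   0.27 -0.54  1.74  0.15  1.17 -2.66]
fix turn (rows) [-0.007 -0.008 -0.039]
```

```bash
python3 -m creep '[[[0.036,-0.034,0,0,0,-1],[0,0,-0.3,0,0,-1],[0,0,-0.6,0,0,0],[0,0,-0.6,0,0,0],[0,0,-0.6,0,0,0],[0,0,-0.6,0,0,0],[0,0,-0.4,0,0,0],[0,0,-0.14,0,0,0],[0,0,0,0,0,0]]]'; python3 -c "from h import *;st()"
```

```text
time_s: 3.85
eef_pos: [0.4671, 0.3363, 0.0962]
tool_rot: [3.075, -0.57, -0.014]
force: [0.0, -0.4, -0.6]
width: 0.998
grip_force: 0.0
t 3.85 p [0.4671 0.3363 0.0962] ytool [-0.358 -0.934  0.015] z [-0.011 -0.012 -1.   ] F [ 0.  -0.4 -0.6] w 0.998 g 0.0 q [-0.67  0.4  -0.08  1.91  0.05  0.85 -2.71]
fix turn (rows) [ 0.073 -0.059  0.829]
```

```bash
python3 -m creep '[[[0,0,0,0,0,0],[0,0,0,0,0,0],[0,0,0,0,0,0],[0,0,0,0,0,0],[0,0,0,0,0,0],[0,0,0,0,0,0],[0,0,0,0,0,0],[0,0,0,0,0,0]]]' 0; python3 -c "from h import *;st()"
```

```text
time_s: 4.85
eef_pos: [0.4673, 0.3376, 0.0963]
tool_rot: [3.077, -0.569, -0.013]
force: [1.7, 5.5, -4.2]
width: 0.279
grip_force: 29.6
t 4.85 p [0.4673 0.3376 0.0963] ytool [-0.357 -0.934  0.013] z [-0.01 -0.01 -1.  ] F [ 1.7  5.5 -4.2] w 0.279 g 29.6 q [-0.67  0.4  -0.08  1.91  0.04  0.85 -2.71]
fix turn (rows) [ 0.063 -0.053  0.824]
```

```bash
python3 -m creep '[[[0,0,0,0,0,0],[0,0,0,0,0,0],[0,0,0,0,0,0],[0,0,0,0,0,0],[0,0,0,0,0,0.3],[0,0.06,0,0.063,-0.053,0.9],[0,0,0,0,0,0.9],[0,0,0,0,0,0.9],[0,0,0,0,0,0]]]' 1; python3 -c "from h import *;st()"
```

```text
time_s: 5.98
eef_pos: [0.467, 0.3397, 0.0962]
tool_rot: [3.13, 0.246, 0.001]
force: [0.6, -0.7, 0.7]
width: 1.001
grip_force: 0.0
t 5.97 p [0.467  0.3397 0.0962] ytool [ 0.156 -0.988  0.002] z [ 0.001 -0.002 -1.   ] F [ 0.6 -0.7  0.7] w 1.001 g 0.0 q [-0.58  0.4  -0.2   1.92  0.11  0.84 -2.25]
fix turn (rows) [ 1.100e-02  2.000e-03 -2.168e+00]
```

```bash
python3 -m creep '[[[0,0.016,0,0,0,0],[0,0,0,0,0,0],[0,0,0,0,0,0],[0,0,0,0,0,0],[0,0,0,0,0,0],[0,0,0,0,0,0],[0,0,0,0,0,0]]]' 0; python3 -c "from h import *;st()"; python3 -m creep '[[[0,0,0.1,0,0,0],[0,0,0.3,0,0,0],[0,0,0.5,0,0,0],[0,0,0.5,0,0,0],[0,0,0.5,0,0,0],[0,0,0.5,0,0,0],[0,0,0.4,0,0,0],[0,0,0.2,0,0,0]]]'; python3 -c "from h import *;st()"
```

```text
time_s: 6.85
eef_pos: [0.467, 0.3406, 0.0961]
tool_rot: [3.13, 0.247, 0.001]
force: [0.3, 0.9, -0.1]
width: 0.289
grip_force: 0.0
t 6.85 p [0.467  0.3406 0.0961] ytool [ 0.157 -0.988  0.002] z [ 0.001 -0.002 -1.   ] F [ 0.3  0.9 -0.1] w 0.289 g 0.0 q [-0.58  0.4  -0.2   1.91  0.11  0.84 -2.25]
fix turn (rows) [ 1.200e-02  2.000e-03 -2.174e+00]
time_s: 7.85
eef_pos: [0.4673, 0.3408, 0.2481]
tool_rot: [3.131, 0.248, 0.004]
force: [0.2, 0.1, -1.7]
width: 0.272
grip_force: 30.0
t 7.85 p [0.4673 0.3408 0.2481] ytool [ 0.157 -0.988  0.001] z [ 0.002 -0.001 -1.   ] F [ 0.2  0.1 -1.7] w 0.272 g 30.0 q [-0.57  0.24 -0.21  1.77  0.06  1.14 -2.21]
fix turn (rows) [ 0.006  0.013 -2.174]
```

```bash
python3 -m creep '[[[0.1,-0.4,0,0,0,0],[0.208,-0.8,0,0,0,0],[0.208,-0.8,0,0,0,0],[0.208,-0.8,0,0,0,0],[0.208,-0.8,0,0,0,0],[0.208,-0.8,0,0,0,0],[0.104,-0.43,0,0,0,0],[0,0,0,0,0,0],[0,0,0,0,0,0]]]'; python3 - <<'E'
from h import *
st()
t=snap('top','top1');s=snap('scene','scene1')
def pt(c,z): return proj(c,[.5295,.0988,z])[0]
ims=[]
for c,w in((t,120),(s,120)):
    u,v=pt(c,.19).astype(int); print(u,v); x,y=max(u-w//2,0),max(v-w//2,0); print('org',x,y)
    ims.append(cv2.resize(c['frame'][y:y+w,x:x+w,::-1],(400,400),interpolation=cv2.INTER_CUBIC))
cv2.imwrite('pics/z1.png',np.hstack(ims))
E
```

```text
time_s: 8.98
eef_pos: [0.5288, 0.0991, 0.2458]
tool_rot: [3.13, 0.247, -0.0]
force: [-0.7, 0.8, -2.0]
width: 0.271
grip_force: 30.0
t 8.97 p [0.5288 0.0991 0.2458] ytool [ 0.157 -0.988  0.002] z [ 0.    -0.002 -1.   ] F [-0.7  0.8 -2. ] w 0.271 g 30.0 q [-0.26  0.17 -0.06  1.86  0.01  1.11 -1.73]
fix turn (rows) [ 1.100e-02 -2.000e-03 -2.174e+00]
261 263
org 201 203
377 240
org 317 180
```

View pics/z1.png

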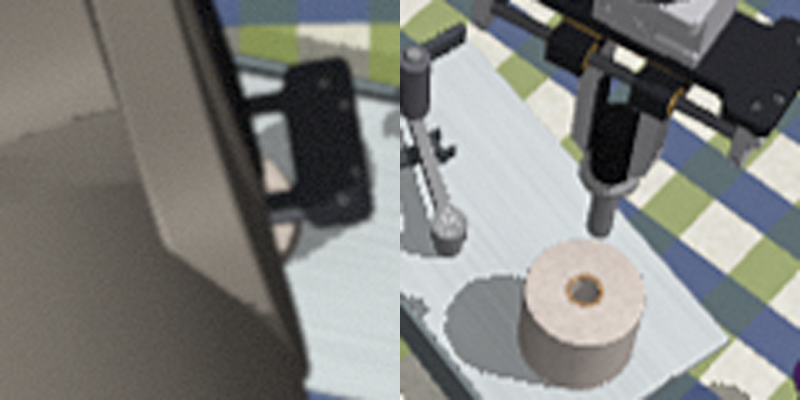

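The top view is blocked by the arm. In the scene view the spindle hangs with its rod at about (377,245), above the core at (372,267). I'll compare the rod with the projected vertical axis.

```bash
python3 - <<'E'
from h import *
s=load('scene1'); f=s['frame'].astype(int)
for y in range(222,254,2): print(y,f[y,364:392].sum(1)//3)
for dz in(-.097,-.037,-.031,-.025): print(dz,proj(s,[.5288,.0991,.2567+dz]).round(1))
for z in (.082,.1,.13,.16,.22): print(z,proj(s,[.5295,.0988,z]).round(2))
E
```

```text
222 [216 173 144 146 143 119  99 101 107  53  12  10  12  14  11  16  17  16
  13  12  15   6   9  77 102 102 101 102]
224 [216 207 164 142 145 153 135 107  81  37  21  13   5  14  15  14  12  14
  10  17  13   6  23  99 106 100  99 100]
226 [215 215 221 204 163 147 152 147 101  82  32   0  18  16  14   9  12   9
  15  17   9   0  58  99 102 101 100 101]
228 [218 216 214 216 222 201 151 103  96  73  26   9  13   4  11   7  12  14
  15  15  17   1  90 102 101 102  99  92]
230 [217 217 217 217 217 225 178 106  91  81  31   0  17   7  13  14  14  21
  10  13   9  39  99 102  99  97  94 109]
232 [214 215 217 216 219 228 155  86  87 102  70  22   2   7  16  12  12  11
  16   7   3  86  99  93  97 103 134 212]
234 [211 212 216 216 219 220 233 144  78  89 100  86  79  35   4   3   5   1
   0  50  81 136 157 155 152 223 227 222]
236 [214 212 216 215 216 218 218 229 167  79  70  90  97  99 100  85 122 142
 164 166 162 144 123 131 206 220 214 219]
238 [215 215 211 212 216 215 217 220 226 224 137  72  84  86 108 111 123 122
 113 108 130 155 198 232 229 225 227 228]
240 [215 214 214 213 211 212 
[... 310 characters left out ...]
 103 103 112 129]
246 [215 213 212 217 218 217 217 220 213 101  57  73  80  86  94 101 110 216
 224 222 214 163 107 100 105 106 105 103]
248 [216 217 215 211 214 217 218 224 212 104  56  74  85  89  98  96 154 213
 221 219 218 222 203 140 101 102 105 106]
250 [217 214 216 216 217 215 217 220 227 207 134  76  71  80  87 143 219 221
 215 214 218 218 218 224 200 141 103 103]
252 [207 208 210 202 194 193 191 193 196 196 203 210 202 195 211 216 219 217
 217 215 213 215 217 215 217 223 193 116]
-0.097 [[376.  247.8]]
-0.037 [[379.1 232.3]]
-0.031 [[379.4 230.7]]
-0.025 [[379.7 229. ]]
0.082 [[372.13 265.96]]
0.1 [[372.91 261.99]]
0.13 [[374.26 255.11]]
0.16 [[375.68 247.9 ]]
0.22 [[378.74 232.37]]
```

```bash
python3 -m creep '[[[0,0,-0.4,0,0,0],[0,0,-0.4,0,0,0],[0,0,-0.3,0,0,0],[0,0,-0.2,0,0,0],[0,0,-0.06,0,0,0],[0,0,0,0,0,0],[0,0,0,0,0,0]]]'; python3 - <<'E'
from h import *
st()
s=snap('scene','scene2'); x,y,w=340,215,60
im=cv2.resize(s['frame'][y:y+w,x:x+w+20,::-1],(800,600),interpolation=cv2.INTER_CUBIC)
p=arm.sense()['eef_pos']
for z in (.082,.085,.1,.12): 
  for q,col in(((.5295,.0988),(0,0,255)),(p[:2],(0,255,0))):
    u=proj(s,[*q,z])[0]; cv2.circle(im,(int((u[0]-x+.5)*10),int((u[1]-y+.5)*10)),3,col,-1)
cv2.imwrite('pics/z2.png',im)
b=proj(s,[.53,.099,.085]); print('du/dmm x',(proj(s,[.531,.099,.085])-b),'y',(proj(s,[.53,.1,.085])-b),'z',(proj(s,[.53,.099,.086])-b))
E
```

```text
time_s: 9.95
eef_pos: [0.5295, 0.0991, 0.1787]
tool_rot: [3.13, 0.247, 0.002]
force: [0.8, 0.3, -2.6]
width: 0.273
grip_force: 30.0
t 9.95 p [0.5295 0.0991 0.1787] ytool [ 0.157 -0.988  0.002] z [ 0.002 -0.002 -1.   ] F [ 0.8  0.3 -2.6] w 0.273 g 30.0 q [-0.26  0.23 -0.06  1.94  0.02  0.97 -1.74]
fix turn (rows) [ 0.011  0.007 -2.174]
du/dmm x [[-0.29401052  0.29548956]] y [[0.35296624 0.27524029]] z [[ 0.04304849 -0.21895151]]
```

View pics/z2.png

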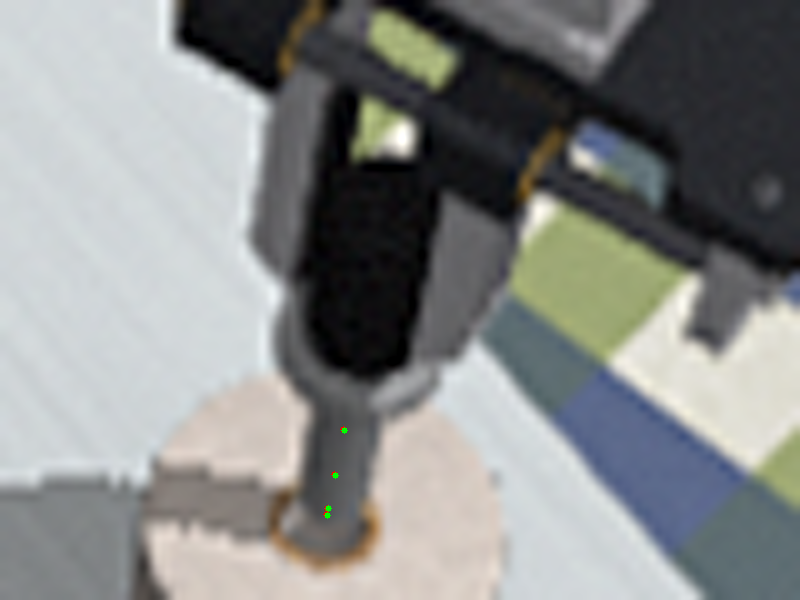

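The rod foot sits just over the core ring: rod centre at crop x≈336, ring centre at 327. That puts it about 0.8 px too far right, so I correct by about (+0.9, -1.1) mm and descend gently.

```bash
python3 -m creep '[[[0.02,-0.022,0,0,0,0],[0,0,0,0,0,0],[0,0,-0.1,0,0,0],[0,0,-0.1,0,0,0],[0,0,-0.1,0,0,0],[0,0,0,0,0,0]]]'; python3 - <<'E'
from h import *
st()
s=snap('scene','scene3'); x,y,w=340,215,60
im=cv2.resize(s['frame'][y:y+w,x:x+w+20,::-1],(800,600),interpolation=cv2.INTER_CUBIC)
cv2.imwrite('pics/z3.png',im)
E
```

```text
time_s: 10.75
eef_pos: [0.5299, 0.0979, 0.1626]
tool_rot: [3.13, 0.248, -0.0]
force: [-1.1, -0.2, -1.2]
width: 0.269
grip_force: 30.0
t 10.75 p [0.5299 0.0979 0.1626] ytool [ 0.157 -0.988  0.002] z [-0.    -0.002 -1.   ] F [-1.1 -0.2 -1.2] w 0.269 g 30.0 q [-0.25  0.25 -0.06  1.95  0.02  0.94 -1.74]
fix turn (rows) [ 0.012 -0.003 -2.174]
```

View pics/z3.png

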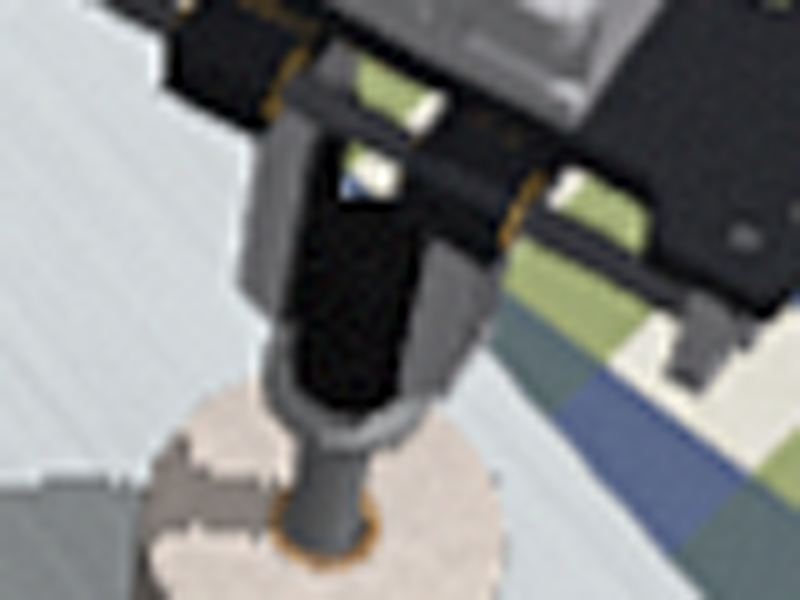

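The rod has entered the core with no contact force and is centred on the ring. I keep descending.

```bash
python3 -m creep '[[[0,0,-0.15,0,0,0],[0,0,-0.15,0,0,0],[0,0,-0.15,0,0,0],[0,0,-0.15,0,0,0],[0,0,0,0,0,0]]]'; python3 -c "from h import *;st()"
```

```text
time_s: 11.42
eef_pos: [0.5298, 0.0979, 0.1324]
tool_rot: [3.13, 0.247, -0.001]
force: [-0.0, -0.3, -2.0]
width: 0.272
grip_force: 30.0
t 11.43 p [0.5298 0.0979 0.1324] ytool [ 0.157 -0.988  0.002] z [-0.    -0.002 -1.   ] F [-0.  -0.3 -2. ] w 0.272 g 30.0 q [-0.25  0.29 -0.06  1.98  0.02  0.87 -1.74]
fix turn (rows) [ 0.012 -0.004 -2.174]
```

```bash
for k in 1; do python3 -m creep '[[[0,0,-0.15,0,0,0],[0,0,-0.15,0,0,0],[0,0,-0.1,0,0,0],[0,0,0,0,0,0]]]'; done; python3 -c "from h import *;st()"
```

```text
time_s: 11.92
eef_pos: [0.5299, 0.0979, 0.1127]
tool_rot: [3.13, 0.247, -0.0]
force: [-1.8, -0.5, -1.5]
width: 0.271
grip_force: 30.0
t 11.93 p [0.5299 0.0979 0.1127] ytool [ 0.157 -0.988  0.002] z [-0.    -0.002 -1.   ] F [-1.8 -0.5 -1.5] w 0.271 g 30.0 q [-0.25  0.32 -0.06  2.    0.03  0.83 -1.74]
fix turn (rows) [ 1.200e-02 -2.000e-03 -2.174e+00]
```

```bash
python3 -m creep '[[[0,0,-0.08,0,0,0],[0,0,-0.06,0,0,0],[0,0,0,0,0,0]]]'; python3 -m creep '[[[0,0,-0.05,0,0,0],[0,0,0,0,0,0]]]';python3 -c "from h import *;st()"
```

```text
time_s: 12.3
eef_pos: [0.5301, 0.0979, 0.1059]
tool_rot: [3.13, 0.247, 0.0]
force: [-0.7, 0.2, -1.1]
width: 0.272
grip_force: 30.0
time_s: 12.55
eef_pos: [0.5301, 0.098, 0.1035]
tool_rot: [3.13, 0.248, 0.001]
force: [-0.4, 0.2, -2.8]
width: 0.273
grip_force: 30.0
t 12.55 p [0.5301 0.098  0.1035] ytool [ 0.157 -0.988  0.002] z [ 0.001 -0.002 -1.   ] F [-0.4  0.2 -2.8] w 0.273 g 30.0 q [-0.25  0.33 -0.06  2.    0.03  0.81 -1.74]
fix turn (rows) [ 1.200e-02  2.000e-03 -2.174e+00]
```

```bash
python3 -m creep '[[[0,0,-0.04,0,0,0],[0,0,0,0,0,0]]]'; python3 -m creep '[[[0,0,-0.03,0,0,0],[0,0,0,0,0,0]]]'
```

```text
time_s: 12.8
eef_pos: [0.5308, 0.0982, 0.1028]
tool_rot: [3.13, 0.247, 0.003]
force: [-4.3, 0.2, 16.3]
width: 0.273
grip_force: 30.0
time_s: 13.05
eef_pos: [0.5316, 0.0983, 0.1023]
tool_rot: [3.13, 0.247, 0.006]
force: [-5.7, -1.2, 29.5]
width: 0.277
grip_force: 30.0
```

Contact came at TCP z ≈ 0.1025, the expected seat height. I unload, open and lift.

```bash
python3 -m creep '[[[0,0,0.06,0,0,0],[0,0,0,0,0,0]]]'; python3 -m creep '[[[0,0,0,0,0,0],[0,0,0,0,0,0],[0,0,0,0,0,0],[0,0,0,0,0,0],[0,0,0.2,0,0,0],[0,0,0.6,0,0,0],[0,0,0.6,0,0,0],[0,0,0.6,0,0,0],[0,0,0.4,0,0,0]]]' 1; python3 -m creep '[[[-0.5,-0.9,0,0,0,-0.8],[-0.5,-0.9,0,0,0,-0.8],[-0.3,-0.9,0,0,0,-0.574],[-0.3,-0.9,0,0,0,0],[0,-0.3,0,0,0,0],[0,0,0,0,0,0]]]' 0; python3 - <<'E'
from h import *
st()
ps=arm.sense()['eef_pos']
c=np.array([.5299,.0984]); ex=np.array([.9755,-.2198]); ey=np.array([.2198,.9755])
D=lambda x,y:(c+ex*x+ey*(y-85))*1 if 0 else c+ex*x/1000+ey*(y-85)/1000
for l,q in(('idler0',(-4,-119)),('pre',(-40,-123)),('contact',(-24,-123)),('hold.55',(30,-123))): print(l,D(*q).round(4),((D(*q)-ps[:2])/.05).round(3))
t=snap('top','top4');s=snap('scene','scene4')
cv2.imwrite('pics/z4.png',np.hstack([cv2.resize(t['frame'][200:330,225:425,::-1],(400,260)),cv2.resize(s['frame'][150:280,270:470,::-1],(400,260))]))
E
```

```text
time_s: 13.3
eef_pos: [0.5303, 0.098, 0.1033]
tool_rot: [3.13, 0.247, 0.002]
force: [0.6, -0.0, -2.0]
width: 0.271
grip_force: 30.0
time_s: 14.42
eef_pos: [0.5306, 0.0981, 0.2254]
tool_rot: [3.13, 0.247, 0.004]
force: [-0.4, -0.1, -0.6]
width: 1.001
grip_force: 0.0
time_s: 15.18
eef_pos: [0.4506, -0.0973, 0.2237]
tool_rot: [3.12, -0.349, 0.002]
force: [-0.2, 1.7, 0.5]
width: 0.403
grip_force: 0.0
t 15.18 p [ 0.4506 -0.0973  0.2237] ytool [-0.221 -0.975  0.002] z [ 0.001 -0.002 -1.   ] F [-0.2  1.7  0.5] w 0.403 g 0.0 q [-0.05  0.05  0.13  2.05 -0.    1.04 -1.72]
fix turn (rows) [0.011 0.005 0.008]
idler0 [ 0.4812 -0.0997] [ 0.612 -0.048]
pre [ 0.4452 -0.0957] [-0.108  0.032]
contact [ 0.4608 -0.0992] [ 0.204 -0.038]
hold.55 [ 0.5134 -0.1111] [ 1.258 -0.276]
```

View pics/z4.png

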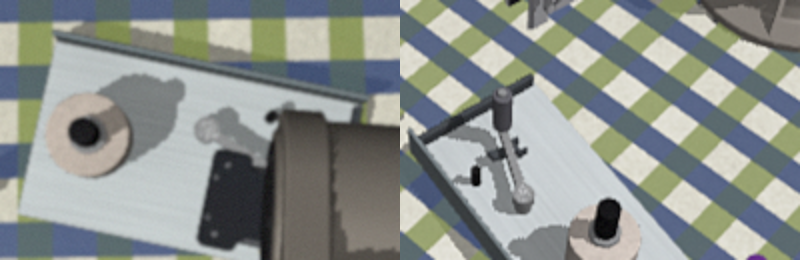

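The spindle is seated in the roll with its flange down. Next I go in front of the idler with the fingers closed and descend.

```bash
python3 -m creep '[[[-0.2,0.03,0,0.011,0,0],[0,0,-0.6,0,0,0],[0,0,-0.6,0,0,0],[0,0,-0.6,0,0,0],[0,0,-0.6,0,0,0],[0,0,-0.4,0,0,0],[0,0,-0.3,0,0,0],[0,0,-0.04,0,0,0],[0,0,0,0,0,0]]]' 0; python3 -c "from h import *;st()"
```

```text
time_s: 16.4
eef_pos: [0.4404, -0.0954, 0.0666]
tool_rot: [3.122, -0.347, 0.001]
force: [-0.1, -0.0, -0.6]
width: 0.007
grip_force: 0.0
t 16.4 p [ 0.4404 -0.0954  0.0666] ytool [-0.22  -0.976 -0.   ] z [ 0. -0. -1.] F [-0.1 -0.  -0.6] w 0.007 g 0.0 q [-0.03  0.26  0.12  2.22 -0.05  0.66 -1.67]
fix turn (rows) [ 0.     0.003 -0.001]
```

```bash
python3 -m creep '[[[0.0976,-0.022,0,0,0,0],[0.0976,-0.022,0,0,0,0],[0.0976,-0.022,0,0,0,0],[0.0976,-0.022,0,0,0,0],[0.0976,-0.022,0,0,0,0],[0.0976,-0.022,0,0,0,0],[0,0,0,0,0,0]]]'; python3 -c "from h import *;st()"
```

```text
time_s: 17.27
eef_pos: [0.468, -0.1027, 0.0655]
tool_rot: [3.121, -0.348, -0.005]
force: [-7.7, -4.4, 1.4]
width: 0.004
grip_force: 3.2
t 17.27 p [ 0.468  -0.1027  0.0655] ytool [-0.221 -0.975  0.001] z [-0.003 -0.    -1.   ] F [-7.7 -4.4  1.4] w 0.004 g 3.2 q [-0.02  0.3   0.12  2.16 -0.05  0.68 -1.66]
fix turn (rows) [ 0.002 -0.019  0.004]
```

```bash
python3 -m creep '[[[0.0976,-0.022,0,0,0,0],[0.0976,-0.022,0,0,0,0],[0.0976,-0.022,0,0,0,0],[0.0976,-0.022,0,0,0,0],[0.0976,-0.022,0,0,0,0],[0.0976,-0.022,0,0,0,0],[0,0,0,0,0,0]]]'; python3 - <<'E'
from h import *
st(); snap('scene','scene5'); snap('top','top5')
E
```

```text
time_s: 18.15
eef_pos: [0.497, -0.1093, 0.0653]
tool_rot: [3.121, -0.349, -0.006]
force: [-7.3, -2.4, -0.1]
width: 0.004
grip_force: 3.0
t 18.15 p [ 0.497  -0.1093  0.0653] ytool [-0.221 -0.975  0.001] z [-0.004 -0.    -1.   ] F [-7.3 -2.4 -0.1] w 0.004 g 3.0 q [-0.01  0.34  0.12  2.1  -0.06  0.71 -1.64]
fix turn (rows) [ 0.001 -0.022  0.005]
```

```bash
python3 - <<'E'
from h import *
s=load('scene5'); x,y=290,160
im=cv2.resize(s['frame'][y:y+75,x:x+100,::-1],(800,600),interpolation=cv2.INTER_CUBIC)
c=np.array([.5299,.0984]); ex=np.array([.9755,-.2198]); ey=np.array([.2198,.9755])
for th in(.3,.35,.4,.45,.5,.55,.6):
  a=-.347+th; q=c+ex*(.03+.1*np.sin(a))+ey*(-.025-.1*np.cos(a)-.085)
  u=proj(s,[*q,.106])[0]; print(th,u.round(1)); cv2.circle(im,(int((u[0]-x+.5)*8),int((u[1]-y+.5)*8)),3,(0,0,255),-1)
cv2.imwrite('pics/z5.png',im)
E
```

```text
0.3 [308.5 200.1]
0.35 [306.7 201.1]
0.4 [304.9 202.2]
0.45 [303.2 203.3]
0.5 [301.6 204.5]
0.55 [300.  205.7]
0.6 [298.5 207. ]
```

View pics/z5.png

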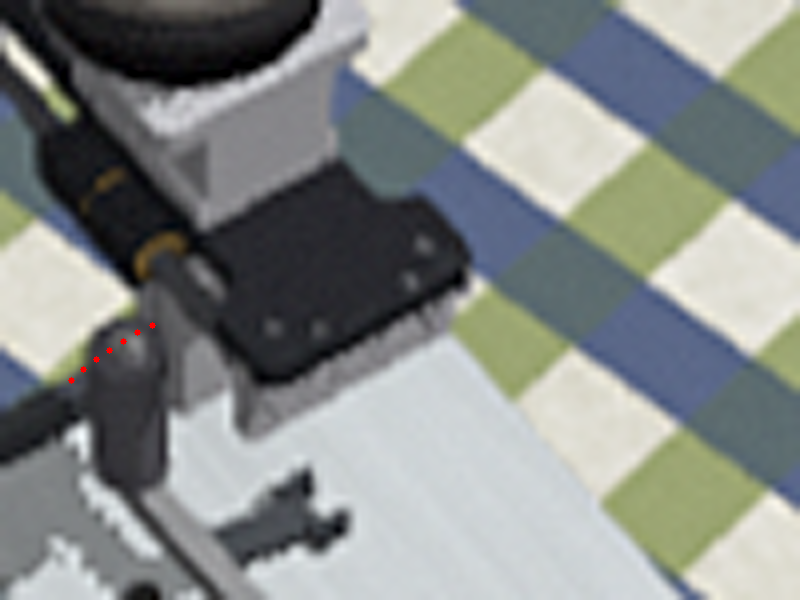

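The fingers are against the roller, and its top at about (128,345) in the crop gives θ ≈ 0.39. I push about 16 mm further.

```bash
python3 -m creep '[[[0.0976,-0.022,0,0,0,0],[0.0976,-0.022,0,0,0,0],[0,0,0,0,0,0]]]'; python3 -m creep '[[[0.078,-0.0176,0,0,0,0],[0.04,-0.009,0,0,0,0],[0,0,0,0,0,0],[0,0,0,0,0,0]]]'; python3 - <<'E'
from h import *
st(); s=snap('scene','scene6'); x,y=290,160
im=cv2.resize(s['frame'][y:y+75,x:x+100,::-1],(800,600),interpolation=cv2.INTER_CUBIC)
c=np.array([.5299,.0984]); ex=np.array([.9755,-.2198]); ey=np.array([.2198,.9755])
print('tool disp x',(arm.sense()['eef_pos'][:2]-c)@ex)
for th in(.4,.45,.5,.55,.6):
  a=-.347+th; q=c+ex*(.03+.1*np.sin(a))+ey*(-.025-.1*np.cos(a)-.085)
  u=proj(s,[*q,.106])[0]; p=(int((u[0]-x+.5)*8),int((u[1]-y+.5)*8)); print(th,p); cv2.circle(im,p,3,(0,0,255),-1)
cv2.imwrite('pics/z6.png',im)
E
```

```text
time_s: 18.62
eef_pos: [0.5067, -0.1116, 0.0653]
tool_rot: [3.121, -0.349, -0.006]
force: [-8.9, -2.5, 1.7]
width: 0.005
grip_force: 3.9
time_s: 19.12
eef_pos: [0.5124, -0.1126, 0.0653]
tool_rot: [3.122, -0.348, -0.006]
force: [-9.3, -1.3, 0.5]
width: 0.001
grip_force: 4.1
t 19.12 p [ 0.5124 -0.1126  0.0653] ytool [-0.22  -0.975  0.001] z [-0.004 -0.    -1.   ] F [-9.3 -1.3  0.5] w 0.001 g 4.1 q [-0.01  0.37  0.12  2.07 -0.06  0.72 -1.64]
fix turn (rows) [ 0.    -0.024  0.003]
tool disp x 0.029300693064052297
0.4 (123, 341)
0.45 (109, 350)
0.5 (96, 359)
0.55 (83, 369)
0.6 (71, 380)
```

View pics/z6.png

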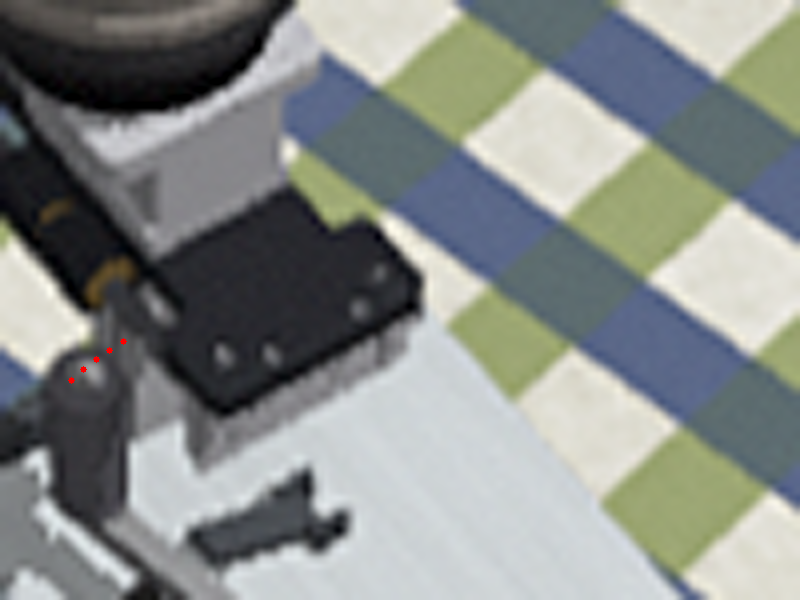

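Roller top at about (87,370) gives θ ≈ 0.54: past the click, 9.4 N against the spring, not yet on the stop. One small nudge, then hand in.

```bash
python3 -m creep '[[[0.03,-0.007,0,0,0,0],[0,0,0,0,0,0],[0,0,0,0,0,0],[0,0,0,0,0,0]]]' && python3 -c "
from h import *
st(); print(arm.hand_in())"
```

```text
time_s: 19.68
eef_pos: [0.5139, -0.1129, 0.0653]
tool_rot: [3.122, -0.348, -0.006]
force: [-8.4, -0.5, -0.4]
width: 0.005
grip_force: 4.1
t 19.68 p [ 0.5139 -0.1129  0.0653] ytool [-0.22  -0.975  0.001] z [-0.004 -0.    -1.   ] F [-8.4 -0.5 -0.4] w 0.005 g 4.1 q [-0.01  0.37  0.12  2.06 -0.06  0.72 -1.64]
fix turn (rows) [ 0.    -0.024  0.003]
the job is handed in; nothing more can be done
None
```

I handed the job in at about 19.7 s: the spindle is seated in the roll core, and the arm is still pushing the tensioner at an estimated 0.56 rad with about 8.4 N, past the catch; no verdict came back.

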